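# Pack the bedside first aid tray and set out the pills and cup

### The job

Tidy the bedside things away: lay the tweezer case down in the narrow channel at the bottom of the kit tray, then fit the plaster tin flat into the same tray on top of it, and stand the pill bottle in the small round coaster and the cup in the large one, everything right way up and inside its rim. Leave the alarm clock and the torch standing where they are, keep the cup upright all the way, and let go of everything at the end.

Things in the scene. Friction and masses are not known exactly. Their poses are not given: they have to be found in the camera images.
- tweezer_case: Slim black hard case with a pair of steel tweezers on its lid, lying flat: 108 long (its x axis) x 26 wide (y) x 20 mm high (the solid case is 18 high, the tweezers stand 2 proud). About 80 g. Origin at the centre of its underside, z up. Grip it across the 26 mm width at mid-length. Either end may go either way.
- plaster_tin: Flat bare-metal tin of plasters, with a dark seam round it and a beige plaster pictured on the lid: 108 long (x) x 64 wide (y) x 28 mm high. About 120 g. Origin at the centre of its underside, z up. Grip it across the 64 mm width at mid-length. Either end may go either way.
- pill_bottle: Round orange pill bottle with white paper label and white cap, standing: 34 mm diameter (35 over the label), 78 high; body up to 60, a narrower 26 mm neck from 60 to 64, 34 mm cap above. About 60 g. Origin at the centre of its underside, z up.
- cup: White ceramic cup without handle, standing mouth up: foot 48 mm diameter, widening to 58 at 12 mm height and 60 at the rim, 75 high, wall 4. About 200 g. Origin at the centre of its underside, z up.
- kit_tray: White tray, fixed, 128 long (x, roughly along world y) x 84 wide (y) x 38 mm high; origin at the centre of its underside, z up. Floor 5 thick, walls 5. Four grey ledge blocks in the inner corners (29 along x, 19 along y) leave a channel along x on the centre line, 36 wide, 118 long, down to the floor: place of the tweezer case, which then lies below the ledge tops.
- tin_seat (a point): In the kit tray, 27 mm above its underside, on its centre line, axes as the tray's: the height of the ledge tops, on which the tin's underside rests, over the case (so the case goes in first). Inside the walls 118 x 74; walls end 11 mm higher. Long walls and ledges are cut away over the middle 60 mm of the length, as room for fingers; the floor runs through.
- small_coaster: Small round cork coaster with raised rim, fixed: outer diameter 54, inside the rim 44, floor 4 thick, rim top at 10 mm. Origin at the centre of its underside, z up. For the pill bottle, whose underside then is at 4 mm.
- large_coaster: Large round cork coaster with raised rim, fixed: outer diameter 76, inside the rim 64, floor 4 thick, rim top at 10 mm. Origin at the centre of its underside, z up. For the cup, whose underside then is at 4 mm.
- alarm_clock: Small black alarm clock with white round dial facing -x at yaw 0, loose, standing among the things: 40 deep (x) x 70 wide (y) x 69 mm high. Origin at the centre of its underside. Must not be disturbed.
- torch: Dark metal torch standing on its head, loose, among the coasters and tray: 42 mm diameter up to 18 mm, then 30, 96 high. Origin at the centre of its underside. Must not be disturbed.

How it is judged:
By the outcome, as a careful person would: the job done as asked, in the order asked, and still so for the second after the job is handed in, with the robot touching nothing.
It also fails if it takes over 131 s, if anything falls off the work surface, if the arm or the gripper's body presses on something with over 40 N, if the wrist force passes 120 N, or if a joint passes its speed limit or range.

### The arm

A 6-joint arm with a two-finger parallel gripper is mounted at the origin on the work surface. World frame = base frame: x ahead of the robot, y to its left, z up, the work surface at z = 0. Lengths are in mm, angles in rad, forces in N, time in s.
With the tool pointing down it reaches from about 325 to 750 mm from the base axis. Payload 7.6 kg.
Tool frame: the origin (TCP) lies on the centre line of the jaws, within the pads' length; the fingertips stand 22 mm ahead of it and the grasp point (between the pads) lies 3 mm ahead of it; z points along the fingers, y is the direction in which the jaws open and shut (so a half turn about z gives the same grasp; the last joint's range is limited). The gripper opens to 85 mm and grips with 20 to 120 N. Pads are 22 mm wide; open, the fingers measure 114 mm over their backs; the gripper's body (76 mm by 85 mm) begins 54 mm behind the grasp point. The pads swing forward as they close: fully open they stand 13 mm farther back than shut.
Start: joints at [1.228, 0.052, 1.401, -0, 1.689, -0.07], TCP at [141.433, 505.612, 219.923] pointing down, gripper open.
Joint ranges: [-2.9, 2.9], [-0.91, 2.17], [0.12, 2.37], [-1.06, 4.2], [0.26, 2.73], [-2.93, 2.93]. Speed limits (rad/s): [2.57, 2.57, 3.01, 3.14, 3.14, 3.14].

### API

Orientations are given as a rotation vector (axis times angle).
In Python, from rig import manip, camera, calibration gives the robot as it stands. Calls block until the motion is done:
- manip.goto(position, orientation): joint-space move of the TCP to a pose.
- manip.move_l(position, v=150, attitude=None, force_limit=None): straight line of the TCP; attitude=None keeps the orientation; v is the mean speed in mm/s. With force_limit (N) it stops when the force on the tool has changed by that much, and returns True; else False.
- manip.movej(angles): joint-space move.
- manip.open_gripper() and manip.close(grip_force=None): open the fingers fully, or close them until they stop; grip_force is the grip in N (None keeps the last).
- manip.dwell(seconds).
- manip.inverse_kinematics(position, orientation): joint angles nearest the present ones, or None.
- manip.get_state(): the state.
- camera(name): name is "scene" or "top"; returns the picture (480x640x3 uint8, red, green, blue); there is no depth.
- calibration(name): a dict with "mtx" (3x3 intrinsics, pixels), "world_to_cam" (4x4, takes a point from world to camera coordinates). Camera axes: x right, y down, z forward; pixel columns grow to the right and rows downward; lengths in mm; the calibration is good to about 2 mm. A picture is of the moment at which its call begins. calibration takes no time and is no camera call.
A pose or a line that the arm cannot do raises manip.PlanningError and nothing moves.
- manip.close_job(): hands the job in, once; it reports no verdict.
The state is a dict: "t": time; "q": joint angles; "qd": joint speeds; "effort": joint torques, N m; "eef_pos": TCP position; "orientation": TCP orientation; "contact_force": force on the tool from outside, world axes, zero at the start; "torque": the same for the moment, N m; "grip_width": finger opening in mm.
Only numpy, scipy, OpenCV 4.12 (cv2) and the standard library are available. Lean on these libraries where they do the work, as an engineer would, in place of code of your own. Each camera call takes 0.05 s, during which the arm holds its last target. There are 200 camera calls.

## Working session

There is one attempt and no reset: what is moved stays moved. The work goes in short steps, each a Python script; the robot and the scene stay as the last script left them, time stands still between calls to the robot, and variables do not carry over. Pictures are saved under pics/ and viewed, about 12 in all and at most 16, crops included, and the job is handed in when it is done.

```bash
ls; mkdir -p pics; python3 - <<'E'
from rig import manip,camera,calibration
import cv2
for n in("scene","top"):
    cv2.imwrite(f"pics/{n}0.png",cv2.cvtColor(camera(n),cv2.COLOR_RGB2BGR))
    c=calibration(n);print(n,c["mtx"],c["world_to_cam"])
s=manip.get_state();print(s)
E
```

```text
pics
scene [[621.48911454   0.         313.82511998]
 [  0.         621.48911454 239.93367518]
 [  0.           0.           1.        ]] [[-2.14442265e-01  9.76454641e-01 -2.34701671e-02  1.00874868e+02]
 [ 5.28084755e-01  9.56930972e-02 -8.43782746e-01 -2.33717207e+02]
 [-8.21669646e-01 -1.93336920e-01 -5.36171455e-01  1.62359966e+03]
 [ 0.00000000e+00  0.00000000e+00  0.00000000e+00  1.00000000e+00]]
top [[478.48841159   0.         327.11845138]
 [  0.         478.48841159 229.5900286 ]
 [  0.           0.           1.        ]] [[-1.77577526e-02 -9.99839202e-01 -2.49651937e-03  9.89884656e+00]
 [-9.93187025e-01  1.79271114e-02 -1.15144045e-01  5.52093300e+02]
 [ 1.15170285e-01  4.34811186e-04 -9.93345668e-01  8.15439962e+02]
 [ 0.00000000e+00  0.00000000e+00  0.00000000e+00  1.00000000e+00]]
{'t': 0.1, 'q': array([ 1.22774149e+00,  5.27492383e-02,  1.40161545e+00, -1.70247547e-05,
        1.68860973e+00, -7.02760176e-02]), 'qd': array([ 4.11612134e-05, -1.72757709e-04, -3.92052199e-03,  1.05281044e-04,
        1.17972111e-03, -7.96949292e-04]), 'effort': array([ 1.59833049e-03, -3.82586789e+01, -3.60981989e+01,  3.09752727e-05,
        4.83604206e-03,  3.60980698e-05]), 'eef_pos': array([141.31381632, 505.32753551, 219.17341996]), 'orientation': array([-4.27119455e-01, -3.11215221e+00,  2.12955328e-03]), 'contact_force': array([ 0.56386243, -0.90708961, -0.81804997]), 'torque': array([-0.01053181, -0.01393105, -0.06420494]), 'grip_width': 85.2659283524422}
```

View pics/top0.png

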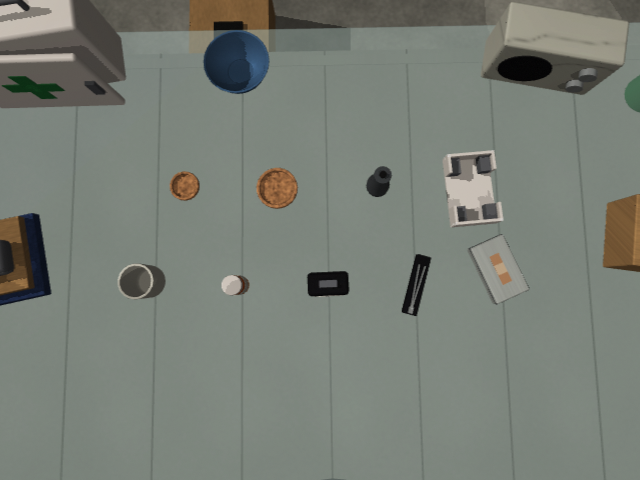

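View pics/scene0.png

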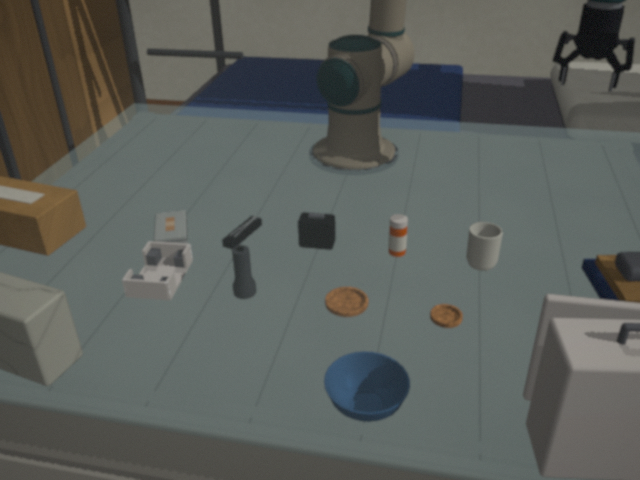

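The top view shows: cup (136,281), bottle (232,285), clock (328,284), case (417,285), tin (498,269), tray (472,188), torch (379,180), large coaster (277,188), small coaster (184,186). The scene view agrees on the layout and shows everything standing. Next I segment these against the table colour.

```bash
cat > vis.py <<'E'
import cv2,numpy as np
from rig import calibration
def ray(cam,uv,z):
    c=calibration(cam);M=c["world_to_cam"];R,t=M[:3,:3],M[:3,3]
    o=-R.T@t; d=R.T@np.linalg.inv(c["mtx"])@np.array([uv[0],uv[1],1.])
    return (o+d*(z-o[2])/d[2])[:2]
def proj(cam,p):
    c=calibration(cam);M=c["world_to_cam"];q=c["mtx"]@(M[:3,:3]@np.array(p,float)+M[:3,3]);return q[:2]/q[2]
def mask(img,th=22):
    im=img.astype(np.int16);bg=cv2.medianBlur(img,151).astype(np.int16)
    d=np.abs(im-bg).max(2);return (d>th).astype(np.uint8)
def blob(m,uv,r=60):
    n,l,st,_=cv2.connectedComponentsWithStats(m)
    y,x=np.nonzero(l);k=np.argmin((x-uv[0])**2+(y-uv[1])**2);L=l[y[k],x[k]]
    c,_=cv2.findContours((l==L).astype(np.uint8),cv2.RETR_EXTERNAL,cv2.CHAIN_APPROX_NONE)
    return max(c,key=cv2.contourArea)[:,0,:]
E
python3 - <<'E'
from vis import *
im=cv2.imread("pics/top0.png");m=mask(im)
W=lambda pts,z:np.array([ray("top",p,z) for p in pts],np.float32)
out=im.copy()
T=dict(cup=((136,281),37),bottle=((232,285),39),clock=((328,284),34),case=((417,285),9),tin=((498,269),14),tray=((447,190),19),torch=((379,180),30),large=((277,188),5),small=((184,186),5))
for k,(uv,z) in T.items():
    c=blob(m,uv);cv2.drawContours(out,[c],-1,(0,0,255),1)
    w=W(c,z);r=cv2.minAreaRect(w);b=cv2.boxPoints(r)
    e=(b[1]-b[0],b[2]-b[1]);e=max(e,key=np.linalg.norm)
    print(k,np.round(r[0],1),np.round(r[1],1),"yaw long",round(float(np.arctan2(e[1],e[0])),3))
out=cv2.resize(out[130:330,90:550],None,fx=1.74,fy=1.74,interpolation=cv2.INTER_NEAREST)
cv2.imwrite("pics/seg.png",out)
c=calibration("top")["world_to_cam"];print(-c[:3,:3].T@c[:3,3])
E
```

```text
cup [467.5 325.4] [84.  58.8] yaw long 1.553
bottle [457.6 161.5] [48.7 34.4] yaw long 1.553
clock [4.574e+02 2.000e-01] [73.2 43.3] yaw long 1.558
case [ 453.4 -157.5] [ 30.9 109.6] yaw long -0.282
tin [ 480.  -316.2] [105.6  36.3] yaw long 0.382
tray [ 625.1 -264.6] [135.4  97.1] yaw long 0.073
torch [638.4 -95.1] [40.9 59. ] yaw long -0.487
large [634.5  92.1] [75.9 75.1] yaw long 1.553
small [642.2 262.2] [54.9 53.7] yaw long 0.013
[ 4.54593230e+02 -3.54745671e-01  8.73608723e+02]
```

View pics/seg.png

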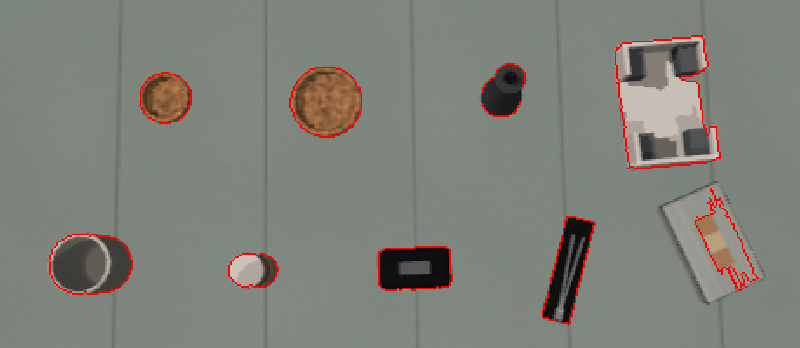

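The contours are clean for everything except the tin, whose colour is close to the table, and the notched tray. The tray's long axis looks along world x here, against the note saying "roughly world y". I'll zoom in on both cameras.

```bash
python3 - <<'E'
from vis import *
a=cv2.imread("pics/top0.png")[145:311,425:535];b=cv2.imread("pics/scene0.png")[200:310,110:280]
a=cv2.resize(a,None,fx=3.6,fy=3.6,interpolation=cv2.INTER_CUBIC);b=cv2.resize(b,None,fx=2.35,fy=2.35,interpolation=cv2.INTER_CUBIC)
o=np.zeros((600,800,3),np.uint8);o[:a.shape[0],:a.shape[1]]=a;o[:b.shape[0],400:400+b.shape[1]]=b[:,:400]
cv2.imwrite("pics/zoom.png",cv2.convertScaleAbs(o,alpha=1.3))
for n in["top","scene"]:
  for p in [(625,-264,38),(453,-157,18),(480,-316,28),(638,-95,0),(642,262,10)]: print(n,p,proj(n,p).round(1))
E
```

```text
top (625, -264, 38) [475.1 185.8]
top (453, -157, 18) [416.5 284.4]
top (480, -316, 28) [507.2 267.3]
top (638, -95, 0) [377.5 184.8]
top (642, 262, 10) [183.8 185. ]
scene (625, -264, 38) [154.8 261.2]
scene (453, -157, 18) [240.5 227.9]
scene (480, -316, 28) [162.1 223.3]
scene (638, -95, 0) [242.3 292.3]
scene (642, 262, 10) [444.6 312.8]
```

View pics/zoom.png

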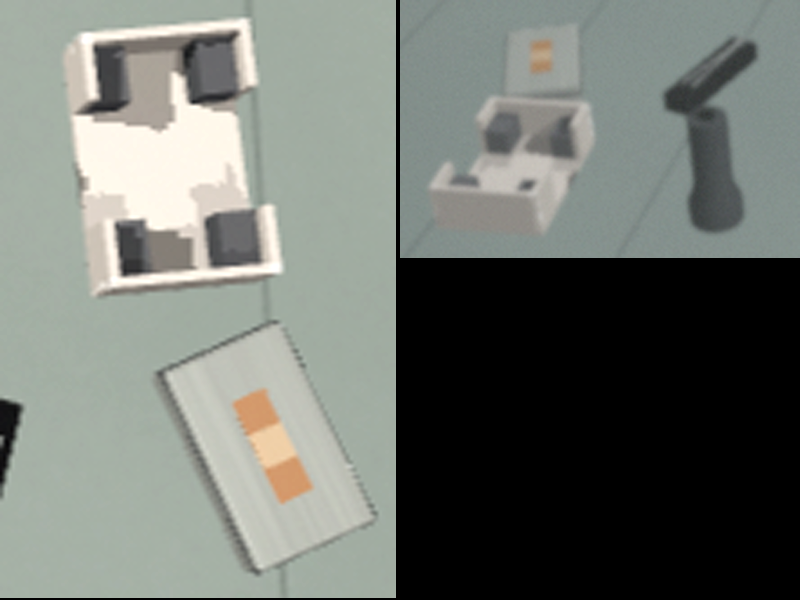

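The zoom confirms that the tray's long axis runs along world x. Next, tray and tin from their rim and lid corners read off the zoom, with the round things from silhouette edges at known heights.

```bash
python3 - <<'E'
from vis import *
Z=lambda p:(p[0]/3.6+425-.36,p[1]/3.6+145-.36)
def quad(n,P,z):
    w=np.array([ray("top",Z(p),z) for p in P]);e=np.roll(w,-1,0)-w
    print(n,w.mean(0).round(1),np.linalg.norm(e,axis=1).round(1),"yaws",(np.arctan2(e[:,1],e[:,0])%np.pi).round(3))
quad("tray rim",[(84,36),(249,20),(281,270),(104,285)],38)
quad("tin lid",[(164,372),(278,322),(376,517),(262,570)],28)
im=cv2.imread("pics/top0.png");m=mask(im)
hsv=cv2.cvtColor(im,cv2.COLOR_BGR2HSV)
pl=((hsv[...,0]>5)&(hsv[...,0]<22)&(hsv[...,1]>70)).astype(np.uint8);pl[:240]=0
c=blob(pl,(500,269));w=np.array([ray("top",p,28) for p in c],np.float32);print("plaster",cv2.minAreaRect(w))
for k,uv,h,rt,rb in(("cup",(136,281),75,30,24),("bottle",(232,285),78,17,17)):
    c=blob(m,uv);t=np.array([ray("top",p,h) for p in c]);b=np.array([ray("top",p,0) for p in c])
    print(k,"y from top far edge",t[:,1].max()-rt,"y from foot near edge",b[:,1].min()+rb,"x",(t[:,0].max()+t[:,0].min())/2,"dx",np.ptp(t[:,0]))
c=blob(m,(379,180));b=np.array([ray("top",p,0) for p in c]);print("torch",b[:,0].min()+21,b[:,1].max()-21)
print("tip open heights?",[ [proj("scene",(141,505,219-d)).round(0)] for d in(9,22)])
E
```

```text
tray rim [ 623.3 -262.9] [ 82.7 126.   87.  124.9] yaws [1.651 0.067 1.638 0.031]
tin lid [ 478.8 -302.4] [ 62.2 105.   62.  105.9] yaws [1.962 0.411 1.977 0.413]
plaster ((478.7082214355469, -303.3232727050781), (53.5790901184082, 17.626659393310547), 23.586931228637695)
cup y from top far edge 320.65428181968014 y from foot near edge 320.09098797953675 x 467.0125183046587 dx 56.60987833134857
bottle y from top far edge 160.01549438225683 y from foot near edge 160.53943033481482 x 457.5922993244517 dx 32.92823585945598
torch 637.71350975198 -94.51766993416027
tip open heights? [[array([581., 102.])], [array([580., 108.])]]
```

Measurements agree: tin lid vs plaster within 1 mm, cup and bottle top vs foot within 1 mm. Next I close the gripper, probe the table to learn the fingertip height, then hover over the case and look.

```bash
cat > arm.py <<'E'
import numpy as np,cv2
from rig import manip,camera
P=dict(case=(453.4,-157.5,-.282),tin=(478.8,-302.8,.412),bottle=(457.6,160.3,0),cup=(467,320.4,0),
 tray=(624,-264,.07),small=(642.2,262.2,0),large=(634.5,92.1,0))
def rv(yaw,half=None):
    """tool down, tool x along yaw (mod pi), jaws across it; half turn with the smaller last joint"""
    best=[]
    for k in (0,1):
        a=(yaw+k*np.pi)/2; best.append(np.pi*np.array([np.cos(a),np.sin(a),0]))
    return best
def over(x,y,z,yaw):
    c=[(abs(q[5]),i,o) for i,o in enumerate(rv(yaw)) if (q:=manip.inverse_kinematics([x,y,z],o)) is not None]
    o=min(c)[2]; manip.goto([x,y,z],o); return o
def snap(n,f): cv2.imwrite(f"pics/{f}.png",cv2.cvtColor(camera(n),cv2.COLOR_RGB2BGR))
def st(msg=""):
    s=manip.get_state();print(msg,"t",round(s["t"],2),"p",s["eef_pos"].round(1),"w",round(s["grip_width"],1),"F",s["contact_force"].round(1),"q6",round(s["q"][5],2))
E
python3 - <<'E'
from arm import *
manip.close(30)
over(400,-80,80,-.282);st()
manip.move_l([400,-80,40],v=100)
print(manip.move_l([400,-80,8],v=20,force_limit=6));st("probe")
manip.move_l([400,-80,80],v=150);manip.open_gripper()
x,y,a=P["case"];over(x,y,110,a);st()
snap("scene","s1");snap("top","t1")
a=cv2.imread("pics/s1.png")[80:280,100:360];b=cv2.imread("pics/t1.png")[180:380,320:520]
o=np.zeros((600,800,3),np.uint8);o[:300,:390]=cv2.resize(a,None,fx=1.5,fy=1.5);o[:400,400:]=cv2.resize(b,None,fx=2,fy=2)
cv2.imwrite("pics/c1.png",o)
E
```

```text
t 3.2 p [400.3 -79.5  80.2] w -0.1 F [ 0.1  0.5 -0.8] q6 1.56
False
probe t 5.5 p [400.1 -80.    8.1] w -0.1 F [-0.7  0.4  0.1] q6 1.56
 t 7.4 p [ 453.4 -157.9  109.7] w 85.3 F [ 0.7  0.6 -1.4] q6 1.44
```

View pics/c1.png

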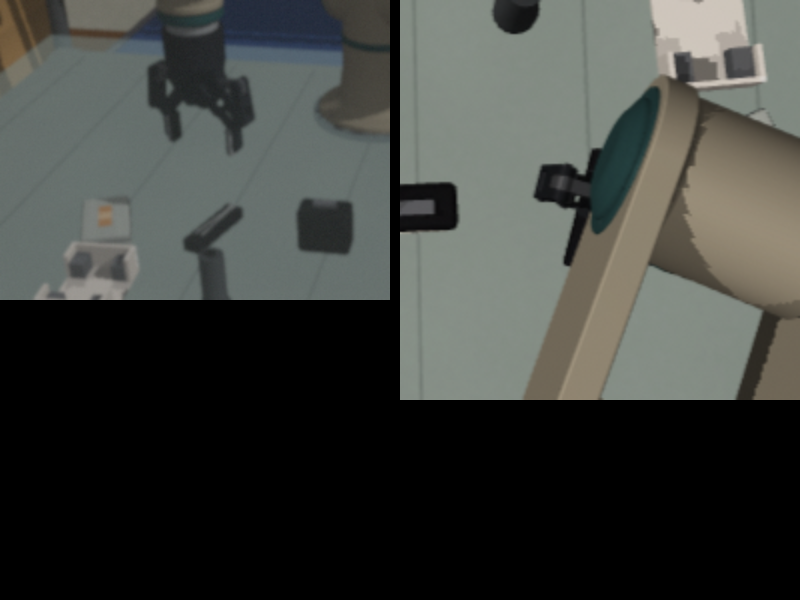

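The closed gripper reached a stated z of 8 without touching the table, although the tips should have been 14 mm below it. So the real tips sit higher than stated. I'll measure the fingertips in the pictures.

```bash
python3 - <<'E'
from vis import *
a=cv2.imread("pics/s1.png")[100:200,180:290];b=cv2.imread("pics/scene0.png")[20:110,540:640]
o=np.zeros((600,800,3),np.uint8);a=cv2.resize(a,None,fx=3.6,fy=3.6,interpolation=cv2.INTER_CUBIC);b=cv2.resize(b,None,fx=3.6,fy=3.6,interpolation=cv2.INTER_CUBIC)
o[:a.shape[0],:a.shape[1]]=a;o[:b.shape[0],420:420+b.shape[1]]=b
t=cv2.imread("pics/t1.png")[230:310,370:470]
t=cv2.resize(t,None,fx=2.9,fy=2.9);o[365:365+t.shape[0],:t.shape[1]]=t
cv2.imwrite("pics/c2.png",cv2.convertScaleAbs(o,alpha=1.6))
for z in (60,80,88,100,110,120,130,140,150): print(z,proj("scene",(453.4,-157.5,z)).round(1),proj("scene",(141.3,505.3,z+109.4)).round(1))
E
```

```text
60 [238.4 210.1] [577.7 120.4]
80 [237.5 201.4] [579.6 111.4]
88 [237.2 197.8] [580.4 107.8]
100 [236.6 192.5] [581.6 102.3]
110 [236.2 188. ] [582.6  97.6]
120 [235.7 183.5] [583.6  93. ]
130 [235.3 178.9] [584.6  88.3]
140 [234.8 174.3] [585.6  83.5]
150 [234.3 169.6] [586.7  78.7]
```

View pics/c2.png

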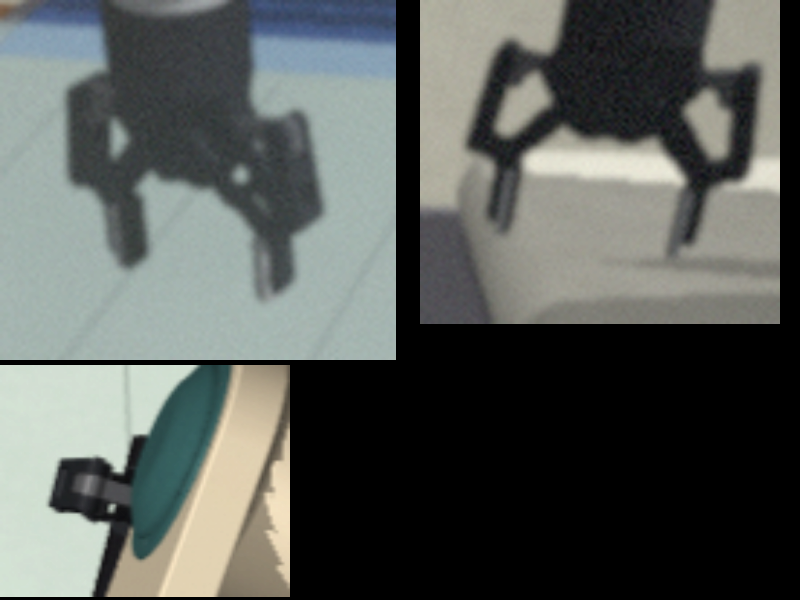

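The open tips are at scene (216,174) and (255,183), which puts them about 21 mm above the stated TCP instead of ahead of it. I'll touch the table to measure the tool offset, with pictures at contact to read the tip's x,y.

```bash
python3 - <<'E'
from arm import *
from vis import ray
manip.close(30)
over(430,-80,40,-.282)
manip.move_l([430,-80,10],v=100)
print(manip.move_l([430,-80,-30],v=20,force_limit=5));st("probe")
snap("scene","s2");snap("top","t2")
s=manip.get_state();p=s["eef_pos"]
manip.move_l([430,-80,60],v=150);manip.open_gripper();st()
from vis import proj
for n in("scene","top"):print(proj(n,(430,-80,0)))
a=cv2.imread("pics/s2.png")[140:270,230:340];b=cv2.imread("pics/t2.png")[230:350,320:440]
o=np.zeros((600,800,3),np.uint8);a=cv2.resize(a,None,fx=3.6,fy=3.6,interpolation=cv2.INTER_CUBIC);b=cv2.resize(b,None,fx=3,fy=3,interpolation=cv2.INTER_CUBIC)
o[:a.shape[0],:a.shape[1]]=a;o[:b.shape[0],420:420+b.shape[1]]=b
cv2.imwrite("pics/c3.png",cv2.convertScaleAbs(o,alpha=1.5))
E
```

```text
True
probe t 12.38 p [430.  -80.  -11.4] w 0.2 F [-2.2  1.1  5.2] q6 -1.56
 t 13.9 p [430. -80.  60.] w 85.5 F [0.4 0.2 0.6] q6 -1.56
[280.25443664 233.02335197]
[372.62018678 297.96073471]
```

View pics/c3.png

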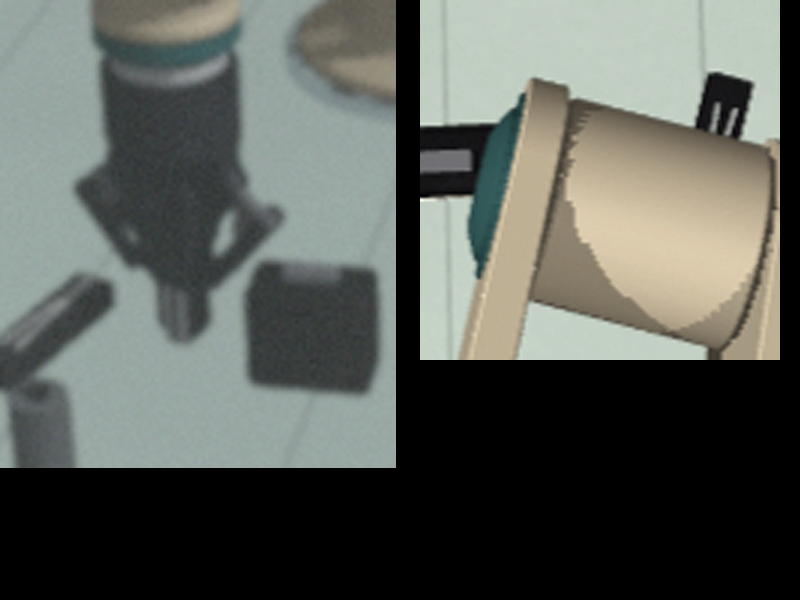

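Contact came at stated z = −11.4, so the shut tips are about 11 mm above the stated TCP, and about 24 when open. The tip in the scene picture is at (280.6,234.4) against a predicted (280.3,233), so x,y is good and only z needs correcting. Next: pick the case and place it, with the same half turn at both ends.

```bash
cat >> arm.py <<'E'
def ornt(yaw,k): return rv(yaw)[k]
def pick(n,z,k,f=40,hover=110,up=190):
    x,y,a=P[n];manip.goto([x,y,hover],ornt(a,k));manip.move_l([x,y,z+15],v=200)
    print("touch",manip.move_l([x,y,z],v=40,force_limit=8));st("down")
    manip.close(f);manip.dwell(.2);st("grip");manip.move_l([x,y,up],v=200);manip.dwell(.2);st("lift")
def place(n,z,k,hover=190,over=3,fl=5,back=150):
    """z: nominal TCP height at seating"""
    x,y,a=P[n];manip.goto([x,y,hover],ornt(a,k));manip.move_l([x,y,z+25],v=180);manip.dwell(.2)
    print("touch",manip.move_l([x,y,z-over],v=20,force_limit=fl));st("seat")
E
python3 - <<'E'
from arm import *
for n in P:
    for k in(0,1):
        q=manip.inverse_kinematics([*P[n][:2],100],ornt(P[n][2],k));print(n,k,None if q is None else round(q[5],2))
pick("case",-7,1)
E
```

```text
case 0 1.44
case 1 -1.7
tin 0 0.53
tin 1 -2.61
bottle 0 1.83
bottle 1 -1.31
cup 0 2.11
cup 1 -1.03
tray 0 1.05
tray 1 -2.1
small 0 1.91
small 1 -1.24
large 0 1.66
large 1 -1.48
touch False
down t 15.55 p [ 453.3 -157.5   -7.1] w 85.4 F [-0.5  0.8 -0.3] q6 -1.7
grip t 16.32 p [ 453.6 -157.6   -6.7] w 25.1 F [-0.2 -0.3  3.6] q6 -1.7
lift t 17.66 p [ 453.  -157.3  188.9] w 25.1 F [ 0.1  0.1 -1.1] q6 -1.7
```

The grip width of 25 mm fits the 26 mm case. I check the hold and the alignment above the tray, then lower.

```bash
python3 - <<'E'
from arm import *
place("tray",-2,1);
manip.open_gripper();x,y,a=P["tray"];manip.move_l([x,y,150],v=200);st()
# step aside toward tin (raised), look
manip.goto([478.8,-302.8,150],ornt(.412,0));snap("scene","s3");st()
manip.goto([400,0,260],ornt(0,1));snap("top","t3");st()
a=cv2.imread("pics/s3.png")[200:310,90:270];b=cv2.imread("pics/t3.png")[140:310,420:540]
o=np.zeros((600,800,3),np.uint8);a=cv2.resize(a,None,fx=2.2,fy=2.2,interpolation=cv2.INTER_CUBIC);b=cv2.resize(b,None,fx=3.3,fy=3.3,interpolation=cv2.INTER_CUBIC)
o[:b.shape[0],:b.shape[1]]=b;o[:a.shape[0],400:400+a.shape[1]]=a
cv2.imwrite("pics/c4.png",cv2.convertScaleAbs(o,alpha=1.3))
E
```

```text
touch True
seat t 20.87 p [ 624.  -264.    -1.7] w 24.7 F [-0.1 -0.8  4.9] q6 -2.1
 t 22.4 p [ 623.4 -263.7  148.1] w 85.4 F [0.  0.2 0.1] q6 -2.1
 t 24.69 p [ 478.9 -302.7  149.9] w 85.5 F [-0.5 -0.1  0.3] q6 0.53
 t 26.63 p [ 4.001e+02 -2.000e-01  2.598e+02] w 85.3 F [-0.4 -0.7  0.4] q6 -1.66
```

View pics/c4.png

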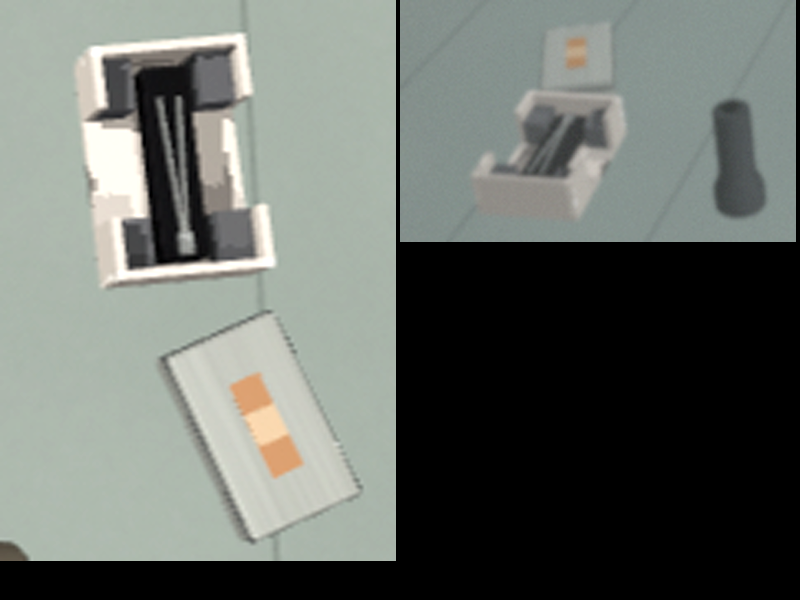

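The case lies in the channel below the ledges. It seated at −1.7 against an expected −2, and the torch has not moved. Tin next.

```bash
python3 - <<'E'
from arm import *
k=0
pick("tin",-10,k)
place("tray",17,k)
E
```

```text
touch False
down t 29.73 p [ 478.7 -302.8  -10.1] w 85.6 F [0.1 0.2 0.7] q6 0.53
grip t 30.26 p [ 479.1 -303.1   -9.5] w 63.2 F [0.8 0.4 3.2] q6 0.53
lift t 31.61 p [ 478.5 -302.6  188.8] w 63.4 F [ 1.  -0.1 -1.4] q6 0.53
touch True
seat t 34.54 p [ 624.  -264.    17.5] w 63.4 F [-0.7 -0.4  5.3] q6 1.05
```

```bash
python3 - <<'E'
from arm import *
manip.open_gripper();manip.move_l([624,-264,150],v=200);st()
manip.goto([400,60,260],ornt(0,1));snap("top","t4");snap("scene","s4");st()
a=cv2.imread("pics/s4.png")[200:310,90:270];b=cv2.imread("pics/t4.png")[140:310,420:540]
o=np.zeros((600,800,3),np.uint8);a=cv2.resize(a,None,fx=2.2,fy=2.2,interpolation=cv2.INTER_CUBIC);b=cv2.resize(b,None,fx=3.3,fy=3.3,interpolation=cv2.INTER_CUBIC)
o[:b.shape[0],:b.shape[1]]=b;o[:a.shape[0],400:400+a.shape[1]]=a
cv2.imwrite("pics/c5.png",cv2.convertScaleAbs(o,alpha=1.3))
E
```

```text
t 35.72 p [ 623.4 -263.7  148.1] w 85.6 F [ 0.4 -0.1 -0.8] q6 1.05
 t 38.0 p [400.2  59.8 259.8] w 85.3 F [-0.3 -0.4  0. ] q6 -1.51
```

View pics/c5.png

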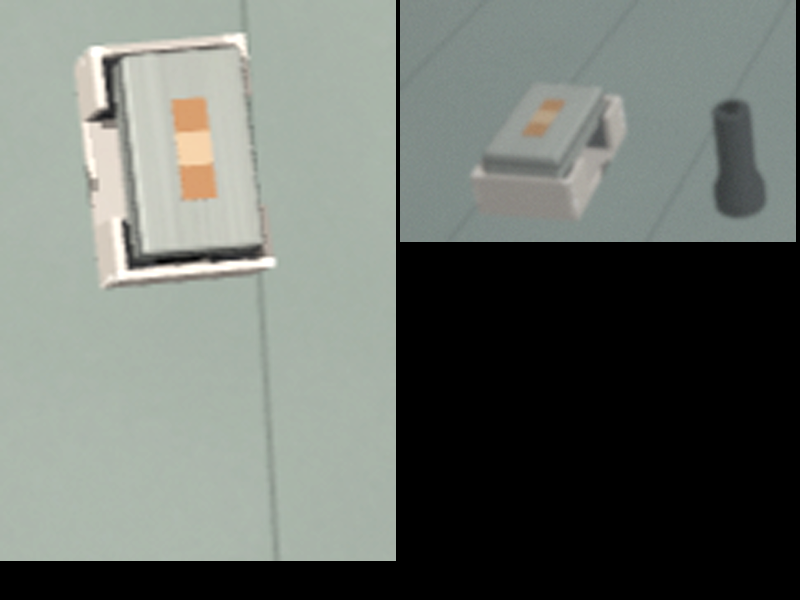

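The lid reads about level and inside the rim. I verify that numerically at z = 55, then do the bottle.

```bash
python3 - <<'E'
from arm import *
from vis import *
Z=lambda p:(p[0]/3.3+420-.35,p[1]/3.3+140-.35)
w=np.array([ray("top",Z(p),55) for p in[(123,53),(237,45),(264,240),(145,255)]]);e=np.roll(w,-1,0)-w
print("tin",w.mean(0).round(1),np.linalg.norm(e,axis=1).round(1),(np.arctan2(e[:,1],e[:,0])%np.pi).round(3),"plaster",ray("top",Z((194.5,149)),55).round(1))
pick("bottle",10,1,f=35)
place("small",14,1)
manip.open_gripper();manip.move_l([*P["small"][:2],150],v=200);st()
pick("cup",10,1,f=45)
place("large",14,1)
E
```

```text
tin [ 624.  -263.7] [ 60.8 105.2  63.  108.6] [1.624 0.077 1.679 0.057] plaster [ 623.2 -264.9]
touch False
down t 39.88 p [457.5 160.3   9.9] w 85.2 F [-0.4 -0.3 -0.5] q6 -1.31
grip t 40.61 p [457.8 160.4  10.2] w 33.2 F [ 0.3 -0.7  2. ] q6 -1.31
lift t 41.86 p [457.2 160.2 188.8] w 33.1 F [ 0.3  0.3 -1. ] q6 -1.31
touch True
seat t 45.02 p [642.1 262.2  14.3] w 33.4 F [-0.1  0.   5.2] q6 -1.24
 t 46.41 p [641.6 262.  148.1] w 85.3 F [ 0.5 -0.8 -0.9] q6 -1.24
touch False
down t 48.29 p [466.9 320.4   9.9] w 85.1 F [ 0.2  0.  -0.2] q6 -1.03
grip t 48.86 p [467.4 320.7  10.6] w 59.6 F [0.1 0.5 5.1] q6 -1.03
lift t 50.11 p [466.6 320.2 188.7] w 59.5 F [-0.4  0.2 -1.4] q6 -1.03
touch True
seat t 53.5 p [634.4  92.1  14.7] w 59.3 F [-1.2 -0.1  5.6] q6 -1.48
```

Tin centre is (624.0,−263.7), within 1 mm of the tray's. Bottle and cup both touched at the expected heights. Release, retreat and look.

```bash
python3 - <<'E'
from arm import *
manip.open_gripper();manip.move_l([*P["large"][:2],160],v=150);manip.goto([390,0,280],ornt(0,1));manip.dwell(.5)
snap("top","t5");snap("scene","s5");st()
b=cv2.imread("pics/t5.png")[140:300,110:510];a=cv2.imread("pics/s5.png")[190:340,100:500]
cv2.imwrite("pics/c6.png",cv2.convertScaleAbs(cv2.resize(np.vstack([b,a]),(770,597),interpolation=cv2.INTER_CUBIC),alpha=1.3))
from vis import *
d=lambda uv:blob(mask(cv2.imread("pics/t0.png" if 0 else "pics/top0.png")),uv).mean(0)
m0,m5=[mask(cv2.imread(f"pics/{f}.png")) for f in("top0","t5")]
for n,uv in(("clock",(328,284)),("torch",(379,180))): print(n,blob(m0,uv).mean(0),blob(m5,uv).mean(0))
E
```

```text
t 56.72 p [390.   0. 280.] w 85.3 F [-0.3  0.5  0.5] q6 -1.67
clock [327.7107438  283.33057851] [327.7107438  283.33057851]
torch [379.25316456 181.65822785] [379.24050633 181.65822785]
```

View pics/c6.png

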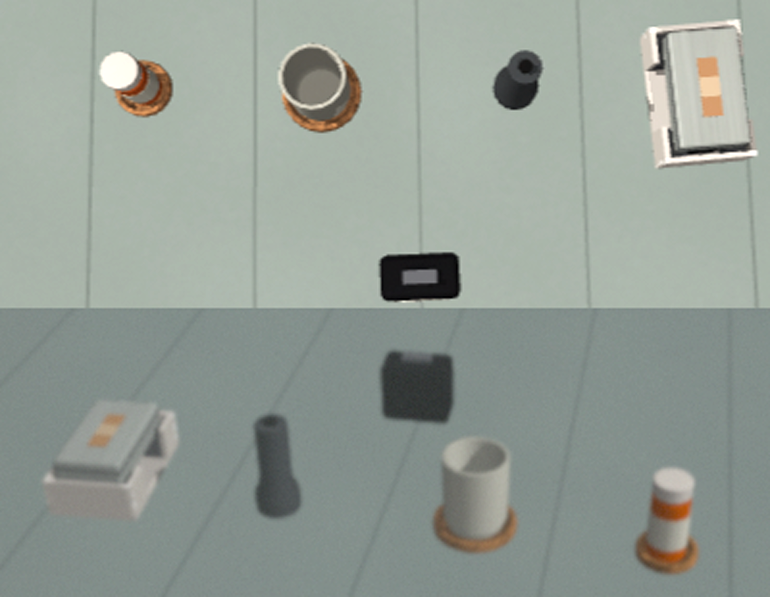

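All four are standing in place, right way up: bottle cap at (120,71), cup rim at (314,76). The clock and torch blobs are unchanged. A final numeric check, then hand in.

```bash
python3 - <<'E'
from vis import *
from rig import manip
f=lambda u,v,z:ray("top",(u/1.925+110-.25,v/1.926+140-.25),z)
b=f(119.5,71,82)-(642.2,262.2);c=f(314,76,79)-(634.5,92.1);print("bottle off",b,"cup off",c)
if np.hypot(*b)<4 and np.hypot(*c)<6: manip.close_job();print("handed in")
E
```

```text
bottle off [-1.05791042 -1.63734129] cup off [-0.27333283 -1.80201044]
the job is handed in; nothing more can be done
handed in
```

The job is done and handed in at about 57 s of the 131 s allowed. The tweezer case is in the tray channel, with the plaster tin flat on the ledges over it. The pill bottle is in the small coaster and the cup in the large one. Everything is released, and the gripper is clear of it all.

**Last checks**
- **Tin:** its centre is within 1 mm of the tray's. It seated at 17.5 mm commanded height against an expected 17.
- **Case:** it seated at −1.7 mm against an expected −2, and the picture showed it below the ledge tops before the tin went in.
- **Bottle and cup:** about 1.9 mm and 1.8 mm off their coaster centres, both inside the rims. They are upright in both camera views. I did not watch the cup during the move, but the tool stayed pointing down throughout.
- **Clock and torch:** their outlines in the top picture are unchanged from the start.

**What disagreed with the description**
- **Tool height:** the shut fingertips are about 11 mm behind the stated TCP, not 22 mm ahead. I found this by touching the table and corrected all heights for it.
- **Tray direction:** its long side runs roughly along world x, not world y, so I used the measured direction.

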